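# Chock the gas sample cylinder and drop the stop posts

### The arm

A 6-joint arm with a two-finger parallel gripper is mounted at the origin on the work surface. World frame = base frame: x ahead of the robot, y to its left, z up, the work surface at z = 0. Lengths are in m, angles in rad, forces in N, time in s.
With the tool pointing down it reaches from about 0.375 to 0.9 m from the base axis. Payload 3.1 kg.
Tool frame: the origin (TCP) lies on the centre line of the jaws, within the pads' length; the fingertips stand 25 mm ahead of it and the grasp point (between the pads) lies 6 mm ahead of it (manip.tips_ahead is the distance from the TCP to the fingertips, in m); z points along the fingers, y is the direction in which the jaws open and shut (so a half turn about z gives the same grasp; the last joint's range is limited). The gripper opens to 85 mm and grips with 20 to 120 N. Pads are 22 mm wide; open, the fingers measure 114 mm over their backs; the gripper's body (76 mm by 85 mm) begins 54 mm behind the grasp point. The pads swing forward as they close: fully open they stand 13 mm farther back than shut.
Start: joints at [-1.393, 0.527, 1.433, -0, 1.181, -0.178], TCP at [0.218, -0.586, 0.256] pointing down, gripper open.
Joint ranges: [-3.08, 3.08], [-0.75, 2.2], [0.22, 2.44], [-1.43, 4.57], [0, 2.65], [-2.85, 2.85]. Speed limits (rad/s): [2.79, 2.79, 3.14, 3.14, 3.14, 3.14].

### API

Orientations are given as a unit quaternion [x, y, z, w].
In Python, from station import manip gives the robot as it stands.
- The arm moves only by the tool play_rows, never from a script. Its argument "steps" is a list that holds one entry, the list of rows, each a list of 6 numbers: the shift along the tool's x, y, z in m, then the turn, a rotation vector about the tool's x, y, z in degrees. In form: [[[x, y, z, rx, ry, rz], ...]]. A call has 1 to 10 rows; each row shifts and turns the commanded pose from where the row before left it, along the tool's axes as they then stand; what a row does not reach is not made up. A row lasts 1/8 s, in which the tool goes at most 62.5 mm and 10.7 degrees, less where a joint would pass 70% of its speed; a pose out of reach is approached as far as the arm can. A call is refused whole if a number of a shift passes 0.0625 or a number of a turn 10.7, either way. A call with a gripper value outside its range is refused whole. "fingers" is the opening, from 0 (shut) to 1 (fully open), set as the call begins (left out, the last holds). The fingers move at their own pace and stop on an object; "squeeze" is the grip in N (left out, the last holds). Time passes only in rows, so rows that do not move let the fingers close. It gives the time, the measured TCP pose, the force and the opening at its end, in the units of the state.
- manip.sense(): the state, without advancing time (a new reading comes with each control period).
- manip.snapshot(name): name is "scene" or "side" or "wrist"; returns a dict with "img" (400x640x3 uint8, red, green, blue), "K" (3x3 intrinsics, pixels), "world_from_camera" (4x4, takes a point from camera to world coordinates). Camera axes: x right, y down, z forward; pixel columns grow to the right and rows downward; lengths in m; the calibration is good to about 2 mm. A picture is of the moment at which its call begins. There is no depth.
- manip.sign_off(): hands the job in, once; it reports no verdict.
Trained networks look in a picture, given as the dict that the camera call returned (one of the last four; its "shot" number tells which), for a name from the list of things; names that differ only in an ending like _2 or _b are one class to them, and where a whole thing is asked for, a point or a joint stands for the part that bears it (a point fixed in the world has none). Each returns a list of dicts, best first, with "score" (0 to 1); they miss things now and then, are a little off and sometimes report something else, mostly with a low value. They report only what shows in the picture. A call takes as long as a camera call. They do not tell look-alikes from the thing itself.
- manip.regions_of(label, picture): "pixels" (400x640 bool, what is visible of it) and "rect" ([left, top, right, bottom] in pixels, round what is visible of it).
- manip.pinpoint(label, picture): "point" ([column, row] in pixels: a listed point, or the origin of a listed thing).
The state is a dict: "t": time; "q": joint angles; "qd": joint speeds; "tau": joint torques, N m; "tcp_pos": TCP position; "tool_rot": TCP orientation; "force": force on the tool from outside, world axes, zero at the start; "ft_torque": the same for the moment, N m; "finger_gap": opening from 0.0 (shut) to 1.0 (fully open).
Only numpy, scipy, OpenCV 4.12 (cv2) and the standard library are available. Lean on these libraries where they do the work, as an engineer would, in place of code of your own. Each camera call takes 0.05 s, during which the arm holds its last target.

### The job

Set the wedge chock on the sloping cradle against the middle of the gas cylinder's low side, thin edge uphill, and push it up the slope until the cylinder bears firmly on the buffers behind it, without forcing it. Then press the pad at the cradle's side fully down so that the two stop posts sink away, and leave the cylinder standing still, held by the chock alone. Do not disturb the other things on the bench.

Things in the scene. Friction and masses are not known exactly. Their poses are not given: they have to be found in the camera images.
- cradle: Fixed grey cradle; flat sloping deck 360 mm long (x), 200 mm wide (y), low half clear. Origin on the bench under the deck's centre; frame level, z up, x horizontally uphill. The deck rises 6 degrees towards +x; its surface is 60 mm above the origin at the centre, 41 mm at the low end, 79 mm at the high end.
- bracket (a point): Upright bracket at the deck's high end, a point on it 35 mm above the deck. It carries two rigid rubber-tipped buffers (26 mm diameter, 35 mm above the deck, 45 mm either side of the middle line) that point downhill. They are screwed out differently each time: the gap to the cylinder is 4 to 18 mm at the start and is not measured.
- cylinder: Steel gas cylinder lying across the deck (axis along the cradle's y), free to roll: 70 mm diameter, body 150 mm long, domed ends, valve at its -y end (to 125 mm). Origin on its axis at mid-body. 0.6 to 0.9 kg. It starts resting downhill on the two posts, origin at x = 56, y = 0, z = 101 mm in the cradle's frame, and rolls down the slope if nothing holds it.
- chock: Loose aluminium wedge chock on the bench, 0.29 to 0.45 kg, 70 mm long (x), 60 mm wide (y). Origin at the centre of its underside, z up. Thin edge at x = +35 mm; the face rises from it at 50 degrees to the 40 mm high top; back upright at x = -35 mm. A grip rib stands on top: x from -35 to -1 mm, 14 mm thick in y, 40 to 85 mm above the underside.
- chock_toe (a point): Middle of the chock's thin edge. Flat on the deck, the face meets the cylinder when this edge is 16 mm along the slope short of the point under the cylinder's axis. Unless pressed down, the chock slides at 1 to 4 N and rolls the cylinder ahead at 3 to 6 N; at the buffers the push rises steeply. 6 to 9 N beyond the rolling push is firm; over 25 N of chock on cylinder is too much.
- chock_rib (a point): Point in the middle of the chock's grip rib, 65 mm above its underside, at x = -18 mm in the chock's frame, to be grasped across the 14 mm thickness (along the chock's y).
- stop_pad (a point): Centre of the top face of the steel press pad (45 mm along the slope by 34 mm) on a stem outside the deck's +y edge, 150 mm from the cradle's middle line. It starts 70 mm above the deck's level and goes down 42 mm, square to the deck. Pad and posts move as one.
- stop (a joint): Travel of the stop: 0 with the posts standing 40 mm above the deck on the low side of the cylinder (12 mm thick, at y = +-60 mm, leaving 108 mm between them), 0.042 m with the posts fully sunk. It stays where it is left; moving it takes about 4 to 7 N.
- wash_bottle: White wash bottle, 60 mm in diameter, 150 mm tall, a bystander; origin at the centre of its underside.
- beaker: Glass beaker, 70 mm in diameter, 90 mm tall, a bystander; origin at the centre of its underside.
- tip_box: Grey plastic box, 90 x 120 x 50 mm, a bystander; origin at the centre of its underside.
Not all that is in view belongs to the job. Leave any brown or yellow look-alike of the chock alone.

How it is judged:
On the way, in this order (a step that is already met when the one before it is completed fails the run):
1. the chock, flat on the deck, is pushed uphill until it bears on the cylinder with more than 4 N (contact force between chock and cylinder above 4 N and x of cylinder in the frame of cradle above 0.058 m and angle between chock's own z axis and vertical below 0.18 rad), for 0.2 s.
2. the stop posts are sunk (value of joint stop above 0.036 m), for 0.2 s.
At the end, for the whole second after the job is handed in: Stop down by over 36 of 42 mm; the cylinder lies still across the cradle (within 0.1 rad), over 2 mm uphill of where it met the posts, resting on the chock (over 0.15 N); the chock is flat on the deck, still, within 30 mm of the cradle's middle line (value of joint stop above 0.036 m and contact force between chock and cylinder above 0.15 N and x of cylinder in the frame of cradle above 0.058 m and angle between the y axis of cylinder and the y axis of cradle, either way round below 0.1 rad and y of chock in the frame of cradle between -0.03 and 0.03 m and angle between chock's own z axis and vertical below 0.18 rad and linear speed of each of cylinder, chock below 0.01 m/s); the robot touches nothing.
It fails at once if the chock bears on the cylinder with more than 25 N (contact force between chock and cylinder above 25 N).
It fails at once if the cylinder rolls downhill by more than 6 mm from where it started (x of cylinder in the frame of cradle below 0.05 m).
It fails at once if the wash bottle is moved by more than 30 mm (distance of wash_bottle from where it was at the start of the episode above 0.03 m).
It fails at once if the beaker is moved by more than 30 mm (distance of beaker from where it was at the start of the episode above 0.03 m).
It fails at once if the grey box is moved by more than 30 mm (distance of tip_box from where it was at the start of the episode above 0.03 m).
It also fails if it takes over 72 s, if anything falls off the work surface, if the arm or the gripper's body presses on something with over 40 N, if the wrist force passes 120 N, or if a joint passes its speed limit or range.

## Working session

There is one attempt and no reset: what is moved stays moved. The work goes in short steps, Python scripts to look and compute and a tool call to move; the robot and the scene stay as the last step left them, time stands still between calls to the robot, and variables do not carry over. Pictures are saved under pics/ and viewed, and the job is handed in when it is done.

Besides the shell and the picture viewer there is one more tool, called after ">>>" as name(argument=value, ...), one argument or row to a line, values as JSON. play_rows: Moves the arm, as the interface text tells. Its arguments: {"type":"object","properties":{"steps":{"type":"array"},"fingers":{"type":"number"},"squeeze":{"type":"number"}},"required":["steps"]}

```bash
mkdir -p pics; ls; python3 - <<'E'
from station import manip
import cv2
for n in ("scene","side","wrist"):
    p=manip.snapshot(n); cv2.imwrite(f"pics/{n}0.png",p["img"][:,:,::-1]); print(n,p["shot"],p["K"].round(1).tolist(),p["world_from_camera"].round(3).tolist())
s=manip.sense(); print(s)
E
```

```text
pics
scene 1 [[478.1, 0.0, 321.5], [0.0, 478.1, 203.2], [0.0, 0.0, 1.0]] [[0.676, 0.622, -0.395, 1.176], [0.737, -0.572, 0.36, -0.607], [-0.002, -0.534, -0.845, 1.443], [0.0, 0.0, 0.0, 1.0]]
side 2 [[462.5, 0.0, 315.2], [0.0, 462.5, 204.9], [0.0, 0.0, 1.0]] [[-0.799, -0.442, 0.408, 0.075], [-0.601, 0.598, -0.53, 0.634], [-0.01, -0.668, -0.744, 0.989], [0.0, 0.0, 0.0, 1.0]]
wrist 3 [[280.9, 0.0, 318.4], [0.0, 280.9, 202.7], [0.0, 0.0, 1.0]] [[0.349, -0.89, -0.292, 0.293], [-0.937, -0.332, -0.108, -0.558], [-0.001, 0.311, -0.95, 0.372], [0.0, 0.0, 0.0, 1.0]]
{'t': 0.15, 'q': array([-1.39350383e+00,  5.28264136e-01,  1.43361090e+00,  3.67773467e-05,
        1.18140572e+00, -1.78501097e-01]), 'qd': array([ 9.07969837e-05, -4.15803760e-03, -5.65986557e-03, -8.05273480e-04,
       -2.97914771e-04, -1.80907174e-04]), 'tau': array([ 2.96542348e-04, -4.42744124e+01, -1.78276402e+01, -2.90399794e-04,
        5.64325906e-03,  5.24192956e-06]), 'tcp_pos': array([ 0.21765376, -0.58533526,  0.25555039]), 'tool_rot': array([ 9.84218939e-01,  1.76953009e-01,  1.75162661e-05, -8.44041733e-04]), 'force': array([ 0.00095065, -0.14224379, -0.17672008]), 'ft_torque': array([-0.03060252, -0.05712664, -0.02448925]), 'finger_gap': 1.002238282772946}
```

View pics/scene0.png

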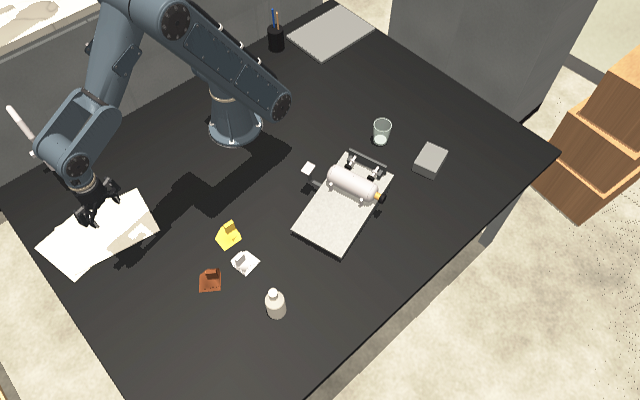

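View pics/side0.png

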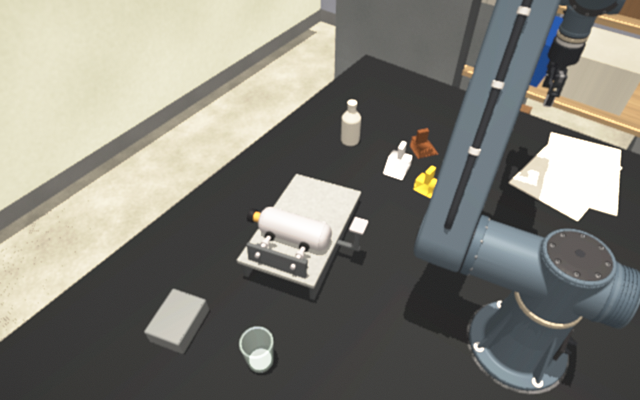

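View pics/wrist0.png

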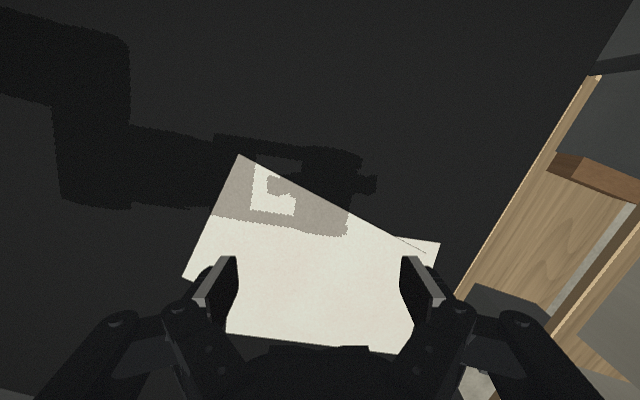

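Chock candidates in the scene view: yellow at (228,235), bare/white at (244,262) and brown at (209,280). The aluminium one at (244,262) matches the description; in the side view it is at (398,160). The cylinder is at (352,183), its pad at (308,168) and the bottle at (275,303).

```bash
cat > h.py <<'E'
import numpy as np, cv2
from scipy.spatial.transform import Rotation as R
from station import manip
def snap(n,f=None):
    p=manip.snapshot(n)
    if f: cv2.imwrite(f"pics/{f}.png",p["img"][:,:,::-1])
    return p
def ray(p,uv):
    K=p["K"];T=p["world_from_camera"]
    d=np.linalg.inv(K)@np.array([uv[0],uv[1],1.]);d=T[:3,:3]@d
    return T[:3,3],d/np.linalg.norm(d)
def atz(p,uv,z):
    o,d=ray(p,uv);return o+d*(z-o[2])/d[2]
def tri(ps,uvs):
    A=np.zeros((3,3));b=np.zeros(3);rs=[ray(p,u) for p,u in zip(ps,uvs)]
    for o,d in rs:
        M=np.eye(3)-np.outer(d,d);A+=M;b+=M@o
    x=np.linalg.solve(A,b)
    return x,[np.linalg.norm((np.eye(3)-np.outer(d,d))@(x-o)) for o,d in rs]
def proj(p,X):
    T=np.linalg.inv(p["world_from_camera"]);c=T[:3,:3]@np.asarray(X)+T[:3,3];u=p["K"]@c;return u[:2]/u[2]
E
python3 - <<'E'
from h import *
a=snap("scene");b=snap("side")
for l in ["chock","chock_toe","chock_rib","cradle","bracket","cylinder","stop_pad","wash_bottle","beaker","tip_box"]:
    A=manip.pinpoint(l,a);B=manip.pinpoint(l,b)
    print(l)
    for n,Q in (("sc",A),("si",B)): print("  ",n,[(np.round(q["point"],1).tolist(),round(q["score"],2)) for q in Q[:4]])
    for i in A[:3]:
        for j in B[:3]:
            x,r=tri([a,b],[i["point"],j["point"]])
            if max(r)<.006: print("   ",x.round(4),np.round(r,4))
im=a["img"][210:310,180:300,::-1];cv2.imwrite("pics/c1.png",cv2.resize(im,None,fx=5,fy=5,interpolation=3))
im=b["img"][120:210,370:460,::-1];cv2.imwrite("pics/c2.png",cv2.resize(im,None,fx=6,fy=6,interpolation=3))
E
```

```text
chock
   sc [([208.9, 281.3], 0.91), ([245.4, 262.1], 0.85), ([228.3, 238.0], 0.77)]
   si [([426.9, 187.7], 0.85), ([396.7, 171.0], 0.83), ([429.1, 147.6], 0.62)]
    [ 0.5008 -0.334  -0.0022] [0.0007 0.0007]
    [ 0.3913 -0.3221  0.0011] [0.001 0.001]
chock_toe
   sc [([214.9, 243.0], 0.86), ([198.6, 281.1], 0.7), ([250.5, 254.8], 0.62)]
   si [([391.0, 174.2], 0.94), ([402.7, 152.0], 0.66), ([432.0, 145.6], 0.57)]
    [ 0.4293 -0.3848  0.1008] [0.0013 0.0013]
    [ 0.4614 -0.4878  0.014 ] [0.0024 0.0024]
    [ 0.5    -0.3048  0.0086] [0.0051 0.0051]
chock_rib
   sc [([211.0, 275.6], 0.98), ([240.6, 257.8], 0.68), ([227.1, 223.7], 0.59), ([352.0, 183.9], 0.24)]
   si [([428.2, 173.3], 0.97), ([423.7, 135.5], 0.63), ([400.3, 150.2], 0.55)]
    [ 0.4367 -0.4398 -0.0575] [0.0017 0.0017]
    [ 0.4898 -0.4559  0.0607] [0.004 0.004]
    [ 0.5091 -0.3498  0.0664] [0.0009 0.0009]
    [ 0.3891 -0.3061  0.0753] [0.0043 0.0043]
    [ 0.4392 -0.3295  0.1705] [0.001 0.001]
cradle
   sc [([342.0, 211.1], 0.64)]
   si [([303.9, 232.9], 0.57)]
    [0.5774 0.0345 0.0069] [0.0007 0.0007]
bracket
   sc [([367.2, 160.0], 0.61)]
   si [([271.5, 253.0], 0.93)]
    [0.5385 0.1935 0.123 ] [0.0038 0.0038]
cylinder
   sc [([351.6, 182.8], 0.96), ([243.1, 257.8], 0.16)]
   si [([292.6, 226.2], 0.76)]
    [0.5609 0.0936 0.1059] [0.0012 0.0012]
stop_pad
   sc [([308.2, 165.5], 0.48)]
   si [([358.1, 223.9], 0.96)]
    [0.4234 0.0167 0.1386] [0.001 0.001]
wash_bottle
   sc [([275.8, 310.0], 0.6)]
   si [([349.8, 140.4], 0.91)]
    [ 6.968e-01 -3.655e-01  4.000e-04] [0.0003 0.0003]
beaker
   sc [([377.2, 140.7], 0.71)]
   si [([261.5, 358.8], 0.81)]
    [ 0.4366  0.3644 -0.0025] [0.0022 0.0022]
tip_box
   sc [([425.8, 165.7], 0.82), ([239.3, 258.0], 0.48)]
   si [([181.4, 326.6], 0.71)]
    [ 0.6421  0.4164 -0.0091] [0.0024 0.0024]
```

View pics/c1.png

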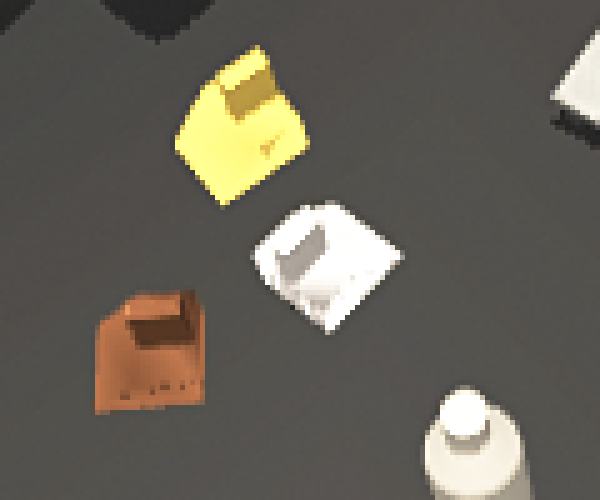

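View pics/c2.png

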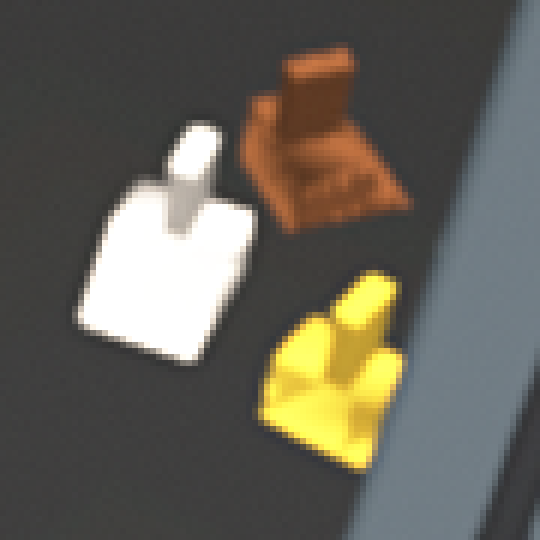

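```bash
python3 - <<'E'
from h import *
a=snap("scene");b=snap("side")
im=a["img"][140:265,280:405,::-1];cv2.imwrite("pics/d1.png",cv2.resize(im,None,fx=4.8,fy=4.8,interpolation=3))
im=b["img"][165:305,230:380,::-1];cv2.imwrite("pics/d2.png",cv2.resize(im,None,fx=4.2,fy=4.2,interpolation=3))
E
```

```text
(no output)
```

View pics/d1.png

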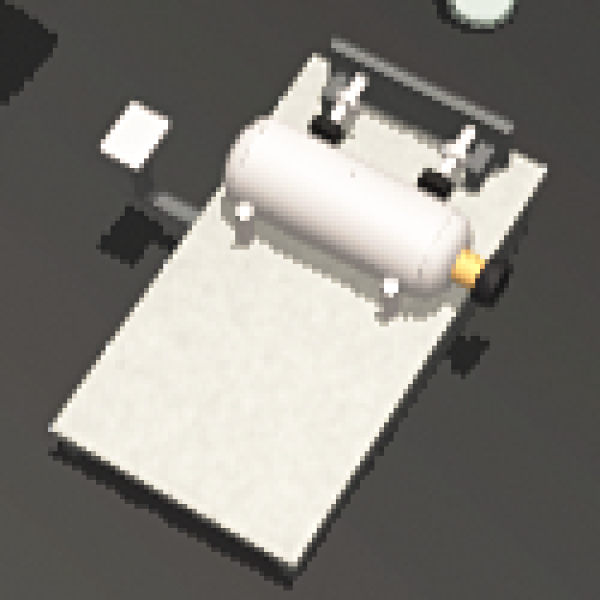

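View pics/d2.png

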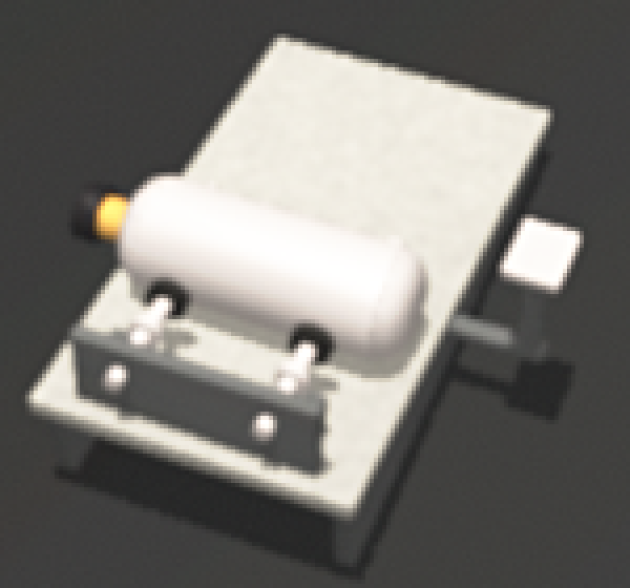

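```bash
cat > fit.py <<'E'
from h import *
from scipy.optimize import least_squares, minimize
def chock_pts():
    b=[]
    for y in(-.03,.03): b+=[(-.035,y,0),(.035,y,0),(.0014,y,.04),(-.035,y,.04)]
    r=[(x,y,z) for x in(-.035,-.001) for y in(-.007,.007) for z in(.04,.085)]
    return np.array(b),np.array(r)
def sil(p,T,S=4,win=None):
    m=np.zeros((400*S,640*S),np.uint8)
    for P in chock_pts():
        W=P@T[:3,:3].T+T[:3,3]
        uv=np.array([(proj(p,w)+.5)*S for w in W]).astype(np.float32)
        cv2.fillConvexPoly(m,cv2.convexHull(uv).round().astype(np.int32),1)
    return cv2.resize(m.astype(np.float32),(640,400),interpolation=cv2.INTER_AREA)
E
python3 - <<'E'
from fit import *
a=snap("scene");b=snap("side")
hx=.18*np.cos(np.radians(6));hz=.18*np.sin(np.radians(6))
M=np.array([(-hx,.1,.06-hz),(-hx,-.1,.06-hz),(hx,-.1,.06+hz),(hx,.1,.06+hz)])
SA=np.array([(52,428),(297,568),(547,163),(318,55)])/4.8+[280,140]-.4
SB=np.array([(550,110),(278,37),(32,403),(355,515)])/4.2+[230,165]-.4
def f(v,full=False):
    c,s=np.cos(v[2]),np.sin(v[2]);Rm=np.array([[c,-s,0],[s,c,0],[0,0,1]])
    W=M@Rm.T+[v[0],v[1],0]
    r=[proj(a,w)-u for w,u in zip(W,SA)]+[proj(b,w)-u for w,u in zip(W,SB)]
    return np.ravel(r)
o=least_squares(f,[.577,.035,1.8],loss='soft_l1');print(o.x,np.degrees(o.x[2]));print(f(o.x).reshape(-1,2).round(1).tolist())
c,s=np.cos(o.x[2]),np.sin(o.x[2])
def loc(X): d=X-np.array([o.x[0],o.x[1],0]);return np.array([c*d[0]+s*d[1],-s*d[0]+c*d[1],d[2]])
x,r=tri([a,b],[np.array([137,135])/4.8+[280,140]-.4,np.array([541,254])/4.2+[230,165]-.4]);print("pad",x,r,loc(x))
for l in("cylinder",):
    x,r=tri([a,b],[manip.pinpoint(l,q)[0]["point"] for q in(a,b)]);print(l,x,r,loc(x))
# chock masks by own colour threshold inside network region
ms=[]
for p,c0 in((a,(244,262)),(b,(397,165))):
    best=None
    for q in manip.regions_of("chock",p):
        l,t,rr,bt=q["rect"]
        if l<=c0[0]<=rr and t<=c0[1]<=bt: best=q;break
    print(best and (best["rect"],best["score"],best["pixels"].sum()))
    ms.append(best["pixels"].astype(np.float32) if best else None)
def cost(v):
    c,s=np.cos(v[2]),np.sin(v[2]);T=np.eye(4);T[:2,:2]=[[c,-s],[s,c]];T[:2,3]=v[:2];t=0
    for p,m in zip((a,b),ms):
        if m is None: continue
        k=sil(p,T);t+=1-np.minimum(k,m).sum()/np.maximum(k,m).sum()
    return t
best=None
for y in(100,115,130):
    q=minimize(cost,[.501,-.334,np.radians(y)],method="Nelder-Mead",options=dict(initial_simplex=np.array([.501,-.334,np.radians(y)])+np.array([[0,0,0],[.008,0,0],[0,.008,0],[0,0,.2]]),maxiter=90))
    print(q.x,np.degrees(q.x[2]),q.fun)
E
```

```text
[0.57129129 0.0413515  1.84521476] 105.72301830590138
[[-0.8, 0.1], [-0.5, -0.8], [-0.5, 0.3], [-1.9, -0.7], [-0.4, 0.5], [-0.8, 0.5], [-1.1, -0.1], [-0.2, -1.1]]
pad [0.42477063 0.01380061 0.13024335] [np.float64(0.0017767902264929267), np.float64(0.0017767902264928415)] [0.0131852  0.14850423 0.13024335]
cylinder [ 0.57994085 -0.18970392 -0.10710268] [np.float64(0.17497334735461514), np.float64(0.17497334735461506)] [-0.22475393  0.05428714 -0.10710268]
([229.4, 253.7, 259.2, 277.0], 0.94, np.int64(426))
([386.2, 142.4, 412.2, 180.2], 0.67, np.int64(601))
[ 0.50502228 -0.33618379  1.74410521] 99.92986774498591 0.18079674243927002
[ 0.50549323 -0.33683527  1.71377401] 98.19201790481628 0.1872466802597046
[ 0.50508853 -0.33651142  1.70878579] 97.90621362639467 0.18602949380874634
```

```bash
cat > plan.py <<'E'
from h import *
def plan(tp,tR,n=None,s=None,show=True,p0=None,R0=None):
    st=manip.sense()
    p=np.array(st["tcp_pos"]) if p0 is None else p0;Rr=R.from_quat(st["tool_rot"]) if R0 is None else R0
    dr=(Rr.inv()*tR).as_rotvec(degrees=True);dp=np.asarray(tp)-p
    if n is None: n=int(np.ceil(max(np.abs(dr).max()/10.2,np.linalg.norm(dp)/.055,1)))
    rows=[];
    for i in range(n):
        sh=Rr.inv().apply(dp/n);tu=dr/n
        sh=sh.round(4);tu=tu.round(2)
        rows.append(sh.tolist()+tu.tolist());Rr=Rr*R.from_rotvec(tu,degrees=True)
    print(n,rows)
def down(xang,tilt=0):
    # tool x along heading xang(deg) ; tilt: tool x raised by tilt deg (deck slope), tool z square into deck
    h=np.radians(xang);t=np.radians(tilt)
    X=np.array([np.cos(h)*np.cos(t),np.sin(h)*np.cos(t),np.sin(t)])
    Y=np.array([np.sin(h),-np.cos(h),0]);Z=np.cross(X,Y)
    return R.from_matrix(np.c_[X,Y,Z])
E
python3 - <<'E'
from plan import *
plan([.508,-.354,.25],down(100),n=8)
E
```

```text
8 [[0.0441, -0.0145, 0.0008, 0.0, 0.0, -9.95], [0.046, -0.0067, 0.0008, 0.0, 0.0, -9.95], [0.0464, 0.0014, 0.0008, 0.0, 0.0, -9.95], [0.0455, 0.0094, 0.0008, 0.0, 0.0, -9.95], [0.0432, 0.0171, 0.0008, 0.0, 0.0, -9.95], [0.0396, 0.0243, 0.0008, 0.0, 0.0, -9.95], [0.0348, 0.0308, 0.0008, 0.0, 0.0, -9.95], [0.029, 0.0363, 0.0008, 0.0, 0.0, -9.95]]
```

>>> play_rows(
  steps=[
    [[0.044, -0.0145, 0.001, 0, 0, -9.95], [0.046, -0.0067, 0.001, 0, 0, -9.95], [0.0464, 0.0014, 0.001, 0, 0, -9.95], [0.0455, 0.0094, 0.001, 0, 0, -9.95], [0.0432, 0.0171, 0.001, 0, 0, -9.95], [0.0396, 0.0243, 0.001, 0, 0, -9.95], [0.0348, 0.0308, 0.001, 0, 0, -9.95], [0.029, 0.0363, 0.001, 0, 0, -9.95], [0, 0, 0, 0, 0, 0]],
  ],
  fingers=1,
)

```text
t: 2.78
tcp_pos: [0.5103, -0.3516, 0.2482]
tool_rot: [0.641, 0.767, 0.0, 0.0]
force: [0.1, -0.1, -0.5]
finger_gap: 1.003
```

```bash
python3 - <<'E'
from h import *
s=manip.sense();print(s["t"],s["tcp_pos"],R.from_quat(s["tool_rot"]).as_matrix().round(3).tolist(),s["q"].round(3),s["force"])
p=snap("wrist","w1")
for l in("chock","chock_rib","chock_toe"):
    print(l,[(np.round(q["point"],1).tolist(),round(q["score"],2),atz(p,q["point"],{"chock":0,"chock_rib":.065,"chock_toe":0}[l]).round(4).tolist()) for q in manip.pinpoint(l,p)[:4]])
E
```

```text
2.775 [ 0.51031232 -0.35159588  0.248229  ] [[-0.178, 0.984, 0.001], [0.984, 0.178, 0.0], [0.0, 0.001, -1.0]] [-7.840e-01  5.290e-01  1.455e+00  1.000e-03  1.157e+00 -9.630e-01] [ 0.05891497 -0.14145813 -0.48769187]
chock [([314.3, 162.6], 0.97, [0.5028, -0.3382, 0.0]), ([231.2, 136.1], 0.96, [0.3932, -0.3238, 0.0]), ([283.6, 244.9], 0.73, [0.4801, -0.4634, 0.0])]
chock_rib [([213.9, 126.1], 0.92, [0.3932, -0.308, 0.065]), ([284.8, 261.5], 0.8, [0.4876, -0.4513, 0.065]), ([314.5, 189.1], 0.62, [0.5071, -0.3557, 0.065])]
chock_toe [([222.3, 161.5], 0.84, [0.3844, -0.3583, 0.0]), ([316.0, 130.2], 0.71, [0.4978, -0.2974, 0.0]), ([266.4, 257.5], 0.59, [0.4583, -0.4881, 0.0])]
```

View pics/w1.png

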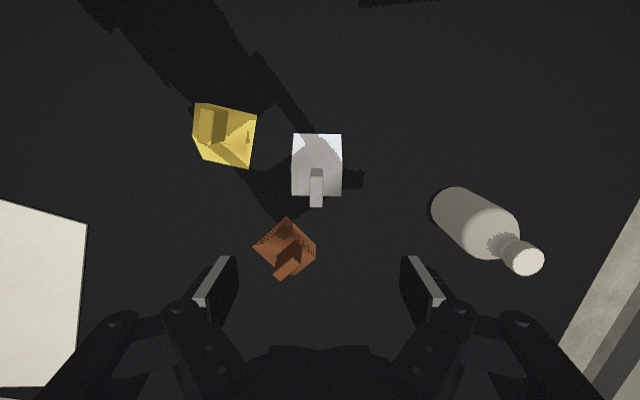

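```bash
python3 - <<'E'
from fit import *
p=snap("wrist")
c=[(q["rect"],q["score"],q["pixels"].sum()) for q in manip.regions_of("chock",p)];print(c)
q=[q for q in manip.regions_of("chock",p) if q["rect"][0]<316<q["rect"][2]and q["rect"][1]<150<q["rect"][3]][0]
m=q["pixels"].astype(np.float32)
def cost(v):
    c,s=np.cos(v[2]),np.sin(v[2]);T=np.eye(4);T[:2,:2]=[[c,-s],[s,c]];T[:2,3]=v[:2]
    k=sil(p,T);return 1-np.minimum(k,m).sum()/np.maximum(k,m).sum()
x0=np.array([.504,-.337,1.74])
r=minimize(cost,x0,method="Nelder-Mead",options=dict(initial_simplex=x0+np.array([[0,0,0],[.008,0,0],[0,.008,0],[0,0,.15]]),maxiter=90));print(r.x,np.degrees(r.x[2]),r.fun)
im=p["img"][110:220,270:360,::-1];im=cv2.resize(im,None,fx=5.3,fy=5.3,interpolation=3)
v=r.x;c,s=np.cos(v[2]),np.sin(v[2])
for P in chock_pts():
    for w in P@np.array([[c,-s,0],[s,c,0],[0,0,1]]).T+[v[0],v[1],0]:
        u=(proj(p,w)-[270,110]+.5)*5.3;cv2.circle(im,tuple(int(t) for t in u),3,(0,0,255),-1)
cv2.imwrite("pics/w1c.png",im)
E
```

```text
[([291.7, 132.0, 347.6, 208.3], 0.97, np.int64(3177)), ([255.9, 213.2, 318.3, 275.9], 0.56, np.int64(2342)), ([198.3, 99.8, 259.6, 169.7], 0.55, np.int64(3281))]
[ 0.5051376  -0.33502484  1.72353514] 98.75128923782374 0.043502092361450195
```

View pics/w1c.png

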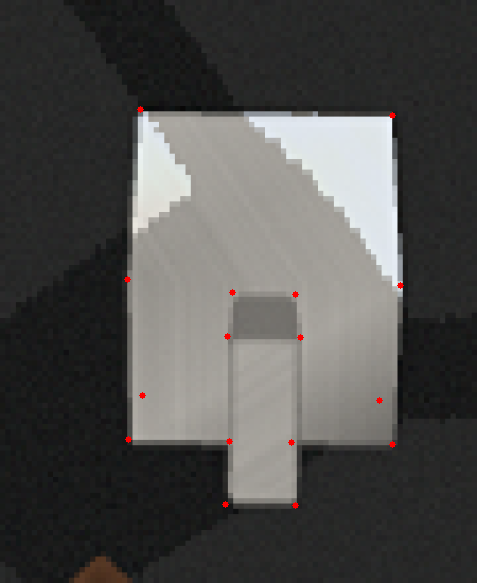

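```bash
python3 - <<'E'
from plan import *
plan([.507,-.353,.074],down(100.1),n=4)
E
```

```text
4 [[0.0005, 0.0, 0.0436, -0.0, 0.0, -0.06], [0.0005, 0.0, 0.0436, -0.0, 0.0, -0.06], [0.0005, 0.0, 0.0436, -0.0, 0.0, -0.06], [0.0005, 0.0, 0.0436, -0.0, 0.0, -0.06]]
```

```bash
python3 - <<'E'
from plan import *
s=manip.sense();print(s["tcp_pos"],R.from_quat(s["tool_rot"]).as_matrix().round(4).tolist(),s["q"])
E
```

```text
[ 0.5072296  -0.35504271  0.24837315] [[-0.1712, 0.9852, -0.0001], [0.9852, 0.1712, -0.0001], [-0.0001, -0.0001, -1.0]] [-7.90881000e-01  5.28251187e-01  1.45636859e+00 -1.85953365e-04
  1.15698040e+00 -9.62854476e-01]
```

>>> play_rows(
  steps=[
    [[0.001, 0, 0.05, 0, 0, 0], [0.001, 0, 0.05, 0, 0, 0], [0, 0, 0.05, 0, 0, 0], [0, 0, 0.0245, 0, 0, 0], [0, 0, 0, 0, 0, 0], [0, 0, 0, 0, 0, 0]],
  ],
)

```text
t: 3.88
tcp_pos: [0.5081, -0.3532, 0.0749]
tool_rot: [0.643, 0.766, -0.0, 0.001]
force: [-0.1, -0.4, 1.0]
finger_gap: 1.002
```

```bash
python3 - <<'E'
from h import *
s=manip.sense();print(s["t"],s["tcp_pos"],s["force"],s["ft_torque"])
p=snap("wrist","w2");snap("scene","s2")
im=p["img"][:,:,::-1];cv2.imwrite("pics/w2.png",im)
E
```

```text
3.875 [ 0.50813621 -0.35317888  0.07491278] [-0.07511802 -0.36800592  0.98638597] [-0.01702829  0.03567381  0.00967771]
```

View pics/w2.png

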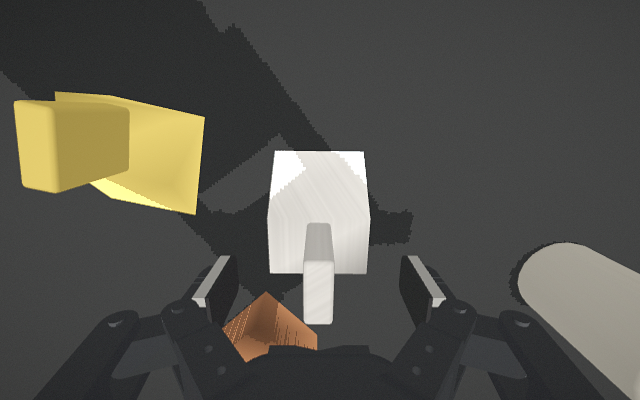

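The aluminium chock's rib (318,275) lies centred between the pads (215 / 425), with the brown and yellow decoys clear of the fingers. Closing.

>>> play_rows(
  steps=[
    [[0, 0, 0, 0, 0, 0], [0, 0, 0, 0, 0, 0], [0, 0, 0, 0, 0, 0], [0, 0, 0, 0, 0, 0], [0, 0, 0, 0, 0, 0], [0, 0, 0, 0, 0, 0], [0, 0, 0, 0, 0, 0], [0, 0, 0, 0, 0, 0]],
  ],
  fingers=0,
  squeeze=50,
)

```text
t: 4.97
tcp_pos: [0.508, -0.3522, 0.074]
tool_rot: [0.643, 0.766, -0.0, 0.0]
force: [-0.2, 0.2, 3.7]
finger_gap: 0.156
```

```bash
python3 - <<'E'
from h import *
s=manip.sense();print(s["t"],s["tcp_pos"],R.from_quat(s["tool_rot"]).as_matrix()[:,0],s["force"],s["ft_torque"],s["finger_gap"])
p=snap("wrist","w3")
E
```

```text
4.975 [ 0.50795596 -0.35218966  0.07399286] [-1.73422528e-01  9.84847424e-01 -4.23211418e-04] [-0.17402163  0.22092887  3.72114596] [ 0.05993474 -0.04259547  0.01740183] 0.156265539022745
```

View pics/w3.png

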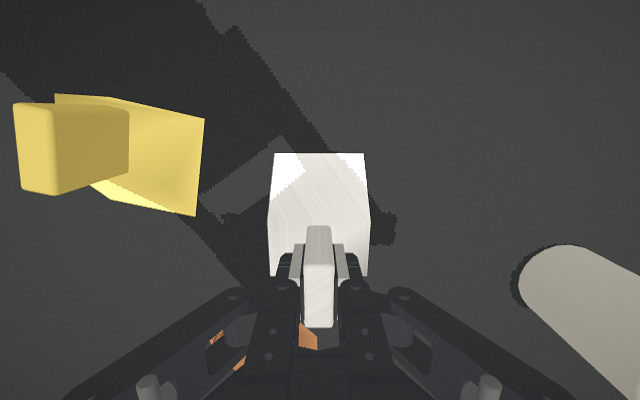

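```bash
cat >> plan.py <<'E'
O=np.array([.5713,.0414,0.]);YAW=105.6;C6,S6=np.cos(np.radians(6)),np.sin(np.radians(6))
h_=np.radians(YAW);EX=np.array([np.cos(h_),np.sin(h_),0]);EY=np.array([-np.sin(h_),np.cos(h_),0]);EZ=np.array([0,0,1.])
DS=EX*C6+EZ*S6;DN=-EX*S6+EZ*C6
def deck(s,y,n): return O+EZ*.06+DS*s+EY*y+DN*n
def undeck(X): d=np.asarray(X)-O-EZ*.06;return np.array([d@DS,d@EY,d@DN])
E
python3 - <<'E'
from plan import *
s=manip.sense();p=s["tcp_pos"];Rr=R.from_quat(s["tool_rot"])
p1=p+[0,0,.16]
t=deck(-.025-.018,0,.074+.04);print(t)
plan(t,down(YAW,6),n=7,p0=p1,R0=Rr)
print(undeck(t))
E
```

```text
[ 0.58600472 -0.01126639  0.16888077]
7 [[0.046, 0.0194, 0.0093, 0.04, 0.86, -0.8], [0.0456, 0.0201, 0.01, 0.04, 0.86, -0.8], [0.0452, 0.0207, 0.0106, 0.04, 0.86, -0.8], [0.0447, 0.0213, 0.0113, 0.04, 0.86, -0.8], [0.0442, 0.022, 0.0119, 0.04, 0.86, -0.8], [0.0438, 0.0226, 0.0126, 0.04, 0.86, -0.8], [0.0432, 0.0232, 0.0132, 0.04, 0.86, -0.8]]
[-4.30000000e-02  9.90455352e-18  1.14000000e-01]
```

>>> play_rows(
  steps=[
    [[0, 0, -0.053, 0, 0, 0], [0, 0, -0.053, 0, 0, 0], [0, 0, -0.054, 0, 0, 0], [0.046, 0.0194, 0.0093, 0.04, 0.86, -0.8], [0.0456, 0.0201, 0.01, 0.04, 0.86, -0.8], [0.0452, 0.0207, 0.0106, 0.04, 0.86, -0.8], [0.0447, 0.0213, 0.0113, 0.04, 0.86, -0.8], [0.0442, 0.022, 0.0119, 0.04, 0.86, -0.8], [0.0438, 0.0226, 0.0126, 0.04, 0.86, -0.8], [0.0432, 0.0232, 0.0132, 0.04, 0.86, -0.8]],
  ],
)

```text
t: 6.28
tcp_pos: [0.5849, -0.0095, 0.1672]
tool_rot: [0.604, 0.795, 0.031, -0.043]
force: [0.3, 0.5, -3.9]
finger_gap: 0.159
```

>>> play_rows(
  steps=[
    [[0, 0, 0, 0, 0, 0], [0, 0, 0, 0, 0, 0], [0, 0, 0, 0, 0, 0]],
  ],
)

```text
t: 6.65
tcp_pos: [0.5856, -0.0123, 0.1686]
tool_rot: [0.604, 0.795, 0.032, -0.042]
force: [-0.1, 0.0, -3.5]
finger_gap: 0.159
```

```bash
python3 - <<'E'
from plan import *
p=snap("wrist","w4");a=snap("scene");b=snap("side")
cv2.imwrite("pics/b4.png",cv2.resize(b["img"][100:310,220:460,::-1],None,fx=3,fy=2.8,interpolation=3))
s=manip.sense();print(s["t"],s["tcp_pos"],undeck(s["tcp_pos"]),R.from_quat(s["tool_rot"]).as_matrix().round(3).tolist(),s["force"],s["ft_torque"],s["finger_gap"])
E
```

```text
6.8 [ 0.58573465 -0.01229548  0.16896905] [-0.0439043   0.00053686  0.11418381] [[-0.266, 0.964, -0.028], [0.958, 0.267, 0.101], [0.105, 0.0, -0.995]] [ 0.59893531 -0.49056388 -3.51844949] [-0.12859205 -0.06211513  0.00178427] 0.15615382242457454
```

View pics/w4.png

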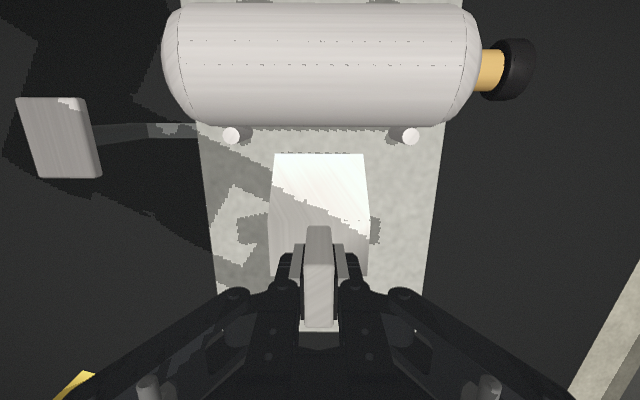

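View pics/b4.png

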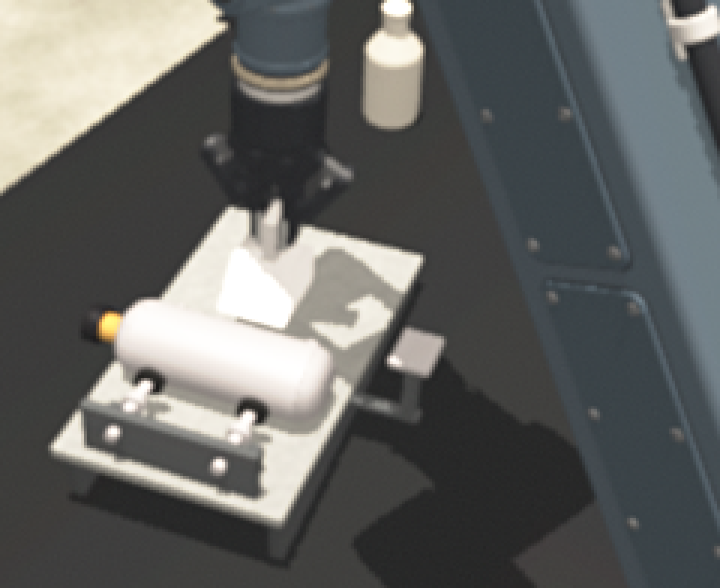

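The chock is in the jaws, square to the posts at (232,135) and (411,135), with the toe centred at (319,153). Lowering.

>>> play_rows(
  steps=[
    [[0, 0, 0.02, 0, 0, 0], [0, 0, 0.015, 0, 0, 0], [0, 0, 0, 0, 0, 0], [0, 0, 0, 0, 0, 0], [0, 0, 0, 0, 0, 0]],
  ],
)

```text
t: 7.42
tcp_pos: [0.5854, -0.0078, 0.1347]
tool_rot: [0.604, 0.795, 0.032, -0.041]
force: [0.6, -0.2, -3.4]
finger_gap: 0.158
```

>>> play_rows(
  steps=[
    [[0, 0, 0.002, 0, 0, 0], [0, 0, 0, 0, 0, 0]],
  ],
)

```text
t: 7.68
tcp_pos: [0.5847, -0.0074, 0.1321]
tool_rot: [0.604, 0.795, 0.032, -0.042]
force: [-0.9, -0.5, -3.5]
finger_gap: 0.157
```

>>> play_rows(
  steps=[
    [[0, 0, 0.0015, 0, 0, 0], [0, 0, 0, 0, 0, 0]],
  ],
)

```text
t: 7.92
tcp_pos: [0.5846, -0.0072, 0.1304]
tool_rot: [0.604, 0.795, 0.032, -0.042]
force: [0.4, -0.4, -3.3]
finger_gap: 0.16
```

>>> play_rows(
  steps=[
    [[0, 0, 0.0015, 0, 0, 0], [0, 0, 0, 0, 0, 0]],
  ],
)

```text
t: 8.18
tcp_pos: [0.5848, -0.0072, 0.1291]
tool_rot: [0.604, 0.795, 0.032, -0.042]
force: [0.1, 0.1, -3.8]
finger_gap: 0.156
```

>>> play_rows(
  steps=[
    [[0, 0, 0.001, 0, 0, 0], [0, 0, 0, 0, 0, 0]],
  ],
)

```text
t: 8.43
tcp_pos: [0.5848, -0.0073, 0.129]
tool_rot: [0.604, 0.795, 0.032, -0.041]
force: [-1.6, -1.9, 5.3]
finger_gap: 0.159
```

>>> play_rows(
  steps=[
    [[0, 0, 0.001, 0, 0, 0], [0, 0, 0, 0, 0, 0]],
  ],
)

```text
t: 8.68
tcp_pos: [0.5848, -0.0073, 0.129]
tool_rot: [0.604, 0.795, 0.032, -0.041]
force: [-3.1, -1.8, 10.7]
finger_gap: 0.154
```

>>> play_rows(
  steps=[
    [[0, 0, -0.0014, 0, 0, 0], [0, 0, 0, 0, 0, 0], [0, 0, 0, 0, 0, 0]],
  ],
)

```text
t: 9.05
tcp_pos: [0.5848, -0.0073, 0.129]
tool_rot: [0.604, 0.795, 0.032, -0.042]
force: [-2.1, -2.1, 5.3]
finger_gap: 0.156
```

```bash
cat > st.py <<'E'
from plan import *
s=manip.sense();f=s["force"];print("t",s["t"],"deck",(undeck(s["tcp_pos"])*1e3).round(2),"F s,y,n",round(f@DS,2),round(f@EY,2),round(f@DN,2),"tq",s["ft_torque"].round(3),"slope tool x",np.degrees(np.arcsin(R.from_quat(s["tool_rot"]).as_matrix()[2,0])).round(2))
E
python3 st.py
```

```text
t 9.05 deck [-4.303e+01  5.000e-02  7.389e+01] F s,y,n -0.91 2.59 5.43 tq [-0.103  0.314  0.103] slope tool x 6.0
```

>>> play_rows(
  steps=[
    [[0.002, 0, -0.0008, 0, 0, 0], [0.004, 0, 0, 0, 0, 0], [0.004, 0, 0, 0, 0, 0], [0, 0, 0, 0, 0, 0]],
  ],
)

```text
t: 9.55
tcp_pos: [0.5819, 0.0033, 0.1301]
tool_rot: [0.604, 0.795, 0.032, -0.042]
force: [0.8, 0.3, -0.6]
finger_gap: 0.158
```

```bash
python3 st.py
```

```text
t 9.55 deck [-3.205e+01  3.000e-02  7.390e+01] F s,y,n -0.01 -0.8 -0.59 tq [-0.005 -0.171 -0.061] slope tool x 6.08
```

>>> play_rows(
  steps=[
    [[0.004, 0, 0, 0, 0, 0], [0.004, 0, 0, 0, 0, 0], [0.004, 0, 0, 0, 0, 0], [0.002, 0, 0, 0, 0, 0], [0, 0, 0, 0, 0, 0]],
  ],
)

```text
t: 10.18
tcp_pos: [0.5778, 0.0164, 0.1316]
tool_rot: [0.604, 0.795, 0.032, -0.042]
force: [0.6, 1.4, -1.5]
finger_gap: 0.156
```

```bash
python3 st.py
```

```text
t 10.175 deck [-18.17   0.48  73.94] F s,y,n 1.03 -0.92 -1.6 tq [-0.012 -0.068 -0.007] slope tool x 6.09
```

>>> play_rows(
  steps=[
    [[0.002, 0, 0, 0, 0, 0], [0.002, 0, 0, 0, 0, 0], [0.002, 0, 0, 0, 0, 0], [0, 0, 0, 0, 0, 0]],
  ],
)

```text
t: 10.68
tcp_pos: [0.5763, 0.0219, 0.1322]
tool_rot: [0.604, 0.795, 0.032, -0.042]
force: [-1.1, 0.2, -2.9]
finger_gap: 0.156
```

>>> play_rows(
  steps=[
    [[0.001, 0, 0, 0, 0, 0], [0.001, 0, 0, 0, 0, 0], [0, 0, 0, 0, 0, 0]],
  ],
)

```text
t: 11.05
tcp_pos: [0.576, 0.0236, 0.1325]
tool_rot: [0.604, 0.795, 0.032, -0.042]
force: [-0.2, -1.1, -3.0]
finger_gap: 0.158
```

```bash
python3 st.py
```

```text
t 11.05 deck [-10.71   0.29  74.04] F s,y,n -1.34 0.51 -2.9 tq [-0.136 -0.082 -0.033] slope tool x 6.03
```

>>> play_rows(
  steps=[
    [[0.001, 0, 0.0004, 0, 0, 0], [0.001, 0, 0, 0, 0, 0], [0, 0, 0, 0, 0, 0]],
  ],
)

```text
t: 11.42
tcp_pos: [0.5758, 0.0254, 0.1326]
tool_rot: [0.604, 0.795, 0.032, -0.041]
force: [0.6, -0.5, -2.2]
finger_gap: 0.155
```

>>> play_rows(
  steps=[
    [[0.001, 0, 0, 0, 0, 0], [0.001, 0, 0, 0, 0, 0], [0, 0, 0, 0, 0, 0]],
  ],
)

```text
t: 11.8
tcp_pos: [0.5755, 0.0269, 0.1329]
tool_rot: [0.604, 0.795, 0.032, -0.041]
force: [0.1, -3.1, 0.2]
finger_gap: 0.156
```

```bash
python3 st.py
```

```text
t 11.8 deck [-7.39 -0.12 74.05] F s,y,n -3.01 0.73 0.48 tq [-0.639 -0.156 -0.047] slope tool x 5.96
```

>>> play_rows(
  steps=[
    [[0.001, 0, 0, 0, 0, 0], [0, 0, 0, 0, 0, 0]],
  ],
)

```text
t: 12.05
tcp_pos: [0.5752, 0.0282, 0.133]
tool_rot: [0.604, 0.795, 0.032, -0.041]
force: [0.3, -3.9, -0.9]
finger_gap: 0.158
```

>>> play_rows(
  steps=[
    [[0.001, 0, 0, 0, 0, 0], [0, 0, 0, 0, 0, 0]],
  ],
)

```text
t: 12.3
tcp_pos: [0.5748, 0.0293, 0.133]
tool_rot: [0.604, 0.795, 0.032, -0.041]
force: [0.5, -3.0, 0.5]
finger_gap: 0.157
```

```bash
python3 st.py
```

```text
t 12.3 deck [-4.92 -0.12 73.96] F s,y,n -2.93 0.27 0.79 tq [-0.683 -0.168 -0.094] slope tool x 6.01
```

>>> play_rows(
  steps=[
    [[0.001, 0, 0, 0, 0, 0], [0, 0, 0, 0, 0, 0]],
  ],
)

```text
t: 12.55
tcp_pos: [0.5745, 0.0302, 0.1331]
tool_rot: [0.604, 0.795, 0.032, -0.041]
force: [0.7, -4.7, 0.8]
finger_gap: 0.159
```

>>> play_rows(
  steps=[
    [[0.0007, 0, 0, 0, 0, 0], [0, 0, 0, 0, 0, 0]],
  ],
)

```text
t: 12.8
tcp_pos: [0.5743, 0.0308, 0.1332]
tool_rot: [0.604, 0.795, 0.032, -0.041]
force: [1.9, -4.2, 2.1]
finger_gap: 0.155
```

>>> play_rows(
  steps=[
    [[0.0008, 0, -0.0002, 0, 0, 0], [0, 0, 0, 0, 0, 0]],
  ],
)

```text
t: 13.05
tcp_pos: [0.5738, 0.0319, 0.1333]
tool_rot: [0.604, 0.795, 0.032, -0.042]
force: [2.0, -3.8, 1.1]
finger_gap: 0.154
```

>>> play_rows(
  steps=[
    [[0.0008, 0, 0, 0, 0, 0], [0, 0, 0, 0, 0, 0]],
  ],
)

```text
t: 13.3
tcp_pos: [0.5736, 0.0325, 0.1334]
tool_rot: [0.604, 0.795, 0.032, -0.042]
force: [1.1, -3.8, 1.1]
finger_gap: 0.158
```

```bash
python3 st.py
```

```text
t 13.3 deck [-1.47  0.2  73.93] F s,y,n -3.82 -0.07 1.52 tq [-0.695 -0.268 -0.062] slope tool x 6.03
```

>>> play_rows(
  steps=[
    [[0.001, 0, -0.0001, 0, 0, 0], [0, 0, 0, 0, 0, 0]],
  ],
)

```text
t: 13.55
tcp_pos: [0.5731, 0.0337, 0.1335]
tool_rot: [0.604, 0.795, 0.032, -0.042]
force: [1.3, -3.5, 1.5]
finger_gap: 0.159
```

>>> play_rows(
  steps=[
    [[0.0008, 0, 0, 0, 0, 0], [0, 0, 0, 0, 0, 0]],
  ],
)

```text
t: 13.8
tcp_pos: [0.573, 0.0339, 0.1336]
tool_rot: [0.604, 0.795, 0.032, -0.042]
force: [0.8, -5.1, 0.8]
finger_gap: 0.156
```

>>> play_rows(
  steps=[
    [[0.0005, 0, 0, 0, 0, 0], [0, 0, 0, 0, 0, 0], [0, 0, 0, 0, 0, 0]],
  ],
)

```text
t: 14.18
tcp_pos: [0.5731, 0.034, 0.1337]
tool_rot: [0.604, 0.796, 0.031, -0.041]
force: [0.5, -5.7, 0.9]
finger_gap: 0.158
```

```bash
python3 st.py
```

```text
t 14.175 deck [ 0.1   0.29 74.05] F s,y,n -5.54 1.07 1.48 tq [-1.036 -0.187  0.012] slope tool x 5.95
```

>>> play_rows(
  steps=[
    [[0.0005, 0, 0, 0, 0, 0], [0, 0, 0, 0, 0, 0], [0, 0, 0, 0, 0, 0]],
  ],
)

```text
t: 14.55
tcp_pos: [0.573, 0.0341, 0.1337]
tool_rot: [0.604, 0.796, 0.031, -0.041]
force: [1.4, -6.0, 0.9]
finger_gap: 0.157
```

```bash
python3 st.py;  python3 - <<'E'
from plan import *
p=snap("wrist","w5");b=snap("side")
cv2.imwrite("pics/b5.png",cv2.resize(b["img"][170:310,225:375,::-1],None,fx=4,fy=4,interpolation=3))
E
```

```text
t 14.55 deck [ 0.26  0.28 74.12] F s,y,n -6.01 0.3 1.57 tq [-1.232 -0.185 -0.055] slope tool x 5.91
```

View pics/b5.png

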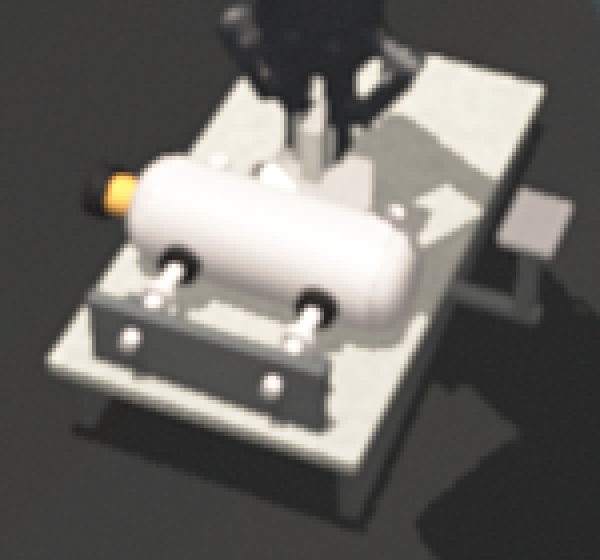

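View pics/w5.png

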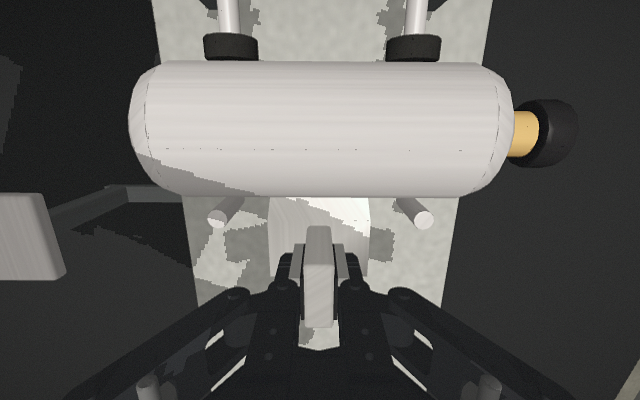

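>>> play_rows(
  steps=[
    [[0.001, 0, 0, 0, 0, 0], [0, 0, 0, 0, 0, 0], [0, 0, 0, 0, 0, 0]],
  ],
)

```text
t: 15.02
tcp_pos: [0.5731, 0.0343, 0.1339]
tool_rot: [0.603, 0.796, 0.031, -0.04]
force: [0.9, -8.3, 0.5]
finger_gap: 0.157
```

>>> play_rows(
  steps=[
    [[0.001, 0, 0, 0, 0, 0], [0, 0, 0, 0, 0, 0], [0, 0, 0, 0, 0, 0]],
  ],
)

```text
t: 15.4
tcp_pos: [0.573, 0.0345, 0.134]
tool_rot: [0.603, 0.796, 0.03, -0.04]
force: [0.6, -11.1, 0.2]
finger_gap: 0.159
```

```bash
python3 st.py
```

```text
t 15.4 deck [ 0.63  0.24 74.36] F s,y,n -10.8 2.44 1.29 tq [-2.06  -0.194 -0.077] slope tool x 5.74
```

>>> play_rows(
  steps=[
    [[0, 0, 0, 0, 0, 0], [0, 0, 0, 0, 0, 0], [0, 0, 0, 0, 0, 0]],
  ],
)

```text
t: 15.78
tcp_pos: [0.573, 0.0345, 0.134]
tool_rot: [0.603, 0.796, 0.03, -0.04]
force: [1.2, -11.6, 0.4]
finger_gap: 0.158
```

>>> play_rows(
  steps=[
    [[0, 0, 0, 0, 0, 0], [0, 0, 0, 0, 0, 0], [0, 0, 0, 0, 0, 0], [0, 0, 0, 0, 0, 0]],
  ],
  fingers=0.38,
)

```text
t: 16.27
tcp_pos: [0.5721, 0.0375, 0.1339]
tool_rot: [0.604, 0.795, 0.032, -0.042]
force: [-1.1, 0.3, -1.1]
finger_gap: 0.376
```

```bash
python3 st.py;  python3 - <<'E'
from plan import *
p=snap("wrist","w6");b=snap("side")
cv2.imwrite("pics/b6.png",cv2.resize(b["img"][170:310,225:375,::-1],None,fx=4,fy=4,interpolation=3))
E
```

```text
t 16.275 deck [ 3.82  0.32 73.88] F s,y,n 0.5 0.93 -1.13 tq [-0.057 -0.     0.053] slope tool x 6.06
```

View pics/w6.png

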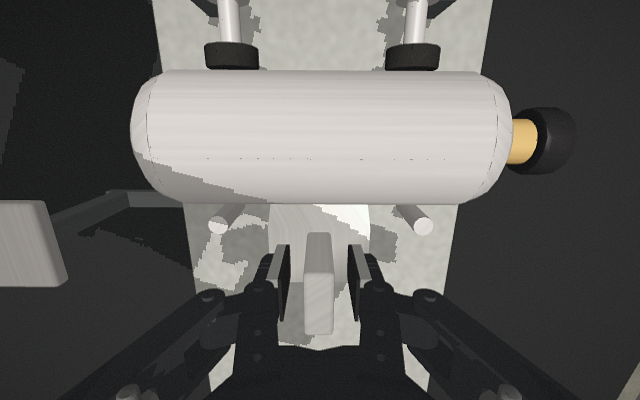

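>>> play_rows(
  steps=[
    [[-0.002, 0, -0.01, 0, 0, 0], [0, 0, -0.03, 0, 0, 0], [0, 0, -0.04, 0, 0, 0], [0, 0, -0.04, 0, 0, 0], [0, 0, 0, 0, 0, 0], [0, 0, 0, 0, 0, 0]],
  ],
)

```text
t: 17.12
tcp_pos: [0.5758, 0.0229, 0.2532]
tool_rot: [0.604, 0.795, 0.032, -0.042]
force: [-1.1, -0.2, -0.2]
finger_gap: 0.379
```

```bash
python3 st.py;  python3 - <<'E'
from plan import *
p=snap("wrist","w7");a=snap("scene");b=snap("side")
P={}
for n,q in(("w",p),("a",a),("b",b)):
    r=manip.pinpoint("stop_pad",q);print(n,[(np.round(x["point"],1).tolist(),round(x["score"],2)) for x in r[:2]])
    g=manip.regions_of("stop_pad",q);print([ (np.round(x["rect"]),round(x["score"],2)) for x in g[:2]])
    if r:P[n]=(q,r[0]["point"])
for k in(("w","a"),("w","b"),("a","b"),("w","a","b")):
    if all(i in P for i in k):
        x,r=tri([P[i][0] for i in k],[P[i][1] for i in k]);print(k,x.round(4),undeck(x).round(4),np.round(r,4))
E
```

```text
t 17.125 deck [  1.3    0.67 194.1 ] F s,y,n 0.04 1.09 -0.25 tq [-0.028  0.003 -0.007] slope tool x 6.03
w [([153.9, 182.8], 0.93)]
[(array([129., 156., 385., 206.]), 0.78)]
a [([307.8, 169.0], 0.59)]
[]
b [([357.3, 229.2], 0.96), ([263.7, 361.5], 0.18)]
[(array([279., 209., 369., 251.]), 0.57)]
('w', 'a') [0.4258 0.0126 0.126 ] [0.0182 0.1479 0.0644] [0.0011 0.0011]
('w', 'b') [0.4226 0.0131 0.1188] [0.0188 0.1508 0.0572] [0.0031 0.0031]
('a', 'b') [0.4231 0.0161 0.1185] [0.0215 0.1496 0.0565] [0.0003 0.0003]
('w', 'a', 'b') [0.4231 0.0142 0.12  ] [0.0198 0.1501 0.0583] [0.0036 0.0012 0.0027]
```

View pics/w7.png

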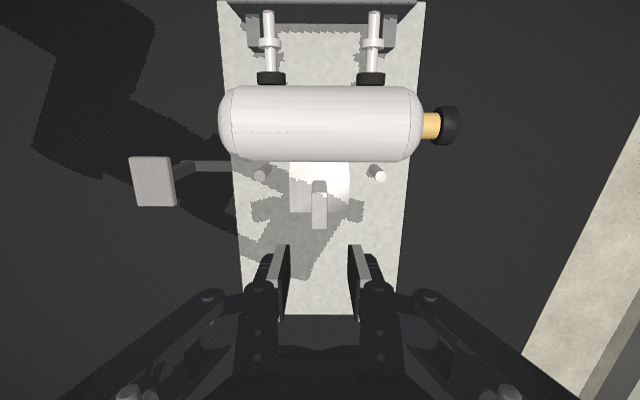

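>>> play_rows(
  steps=[
    [[0.006, -0.0495, 0, 0, 0, 0], [0.006, -0.0495, 0, 0, 0, 0], [0.005, -0.0495, 0, 0, 0, 0], [0, 0, 0.03, 0, 0, 0], [0, 0, 0.03, 0, 0, 0], [0, 0, 0, 0, 0, 0], [0, 0, 0, 0, 0, 0], [0, 0, 0, 0, 0, 0]],
  ],
  fingers=0,
)

```text
t: 18.58
tcp_pos: [0.4279, 0.0051, 0.1961]
tool_rot: [0.604, 0.795, 0.032, -0.041]
force: [0.1, 0.5, 0.0]
finger_gap: 0.001
```

```bash
python3 st.py;  python3 - <<'E'
from plan import *
p=snap("wrist","w8");b=snap("side");a=snap("scene")
cv2.imwrite("pics/b8.png",np.hstack([cv2.resize(b["img"][150:310,240:380,::-1],None,fx=2.8,fy=2.8,interpolation=3),cv2.resize(a["img"][120:280,270:390,::-1],None,fx=2.8,fy=2.8,interpolation=3)]))
E
```

```text
t 18.575 deck [ 17.82 147.87 134.97] F s,y,n 0.46 -0.26 -0.04 tq [ 0.021  0.042 -0.021] slope tool x 5.95
```

View pics/w8.png

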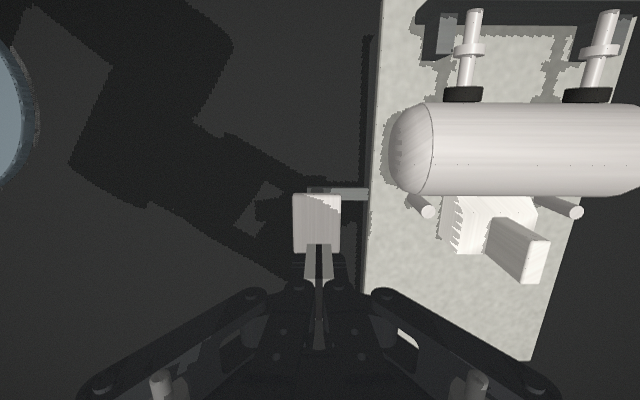

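View pics/b8.png

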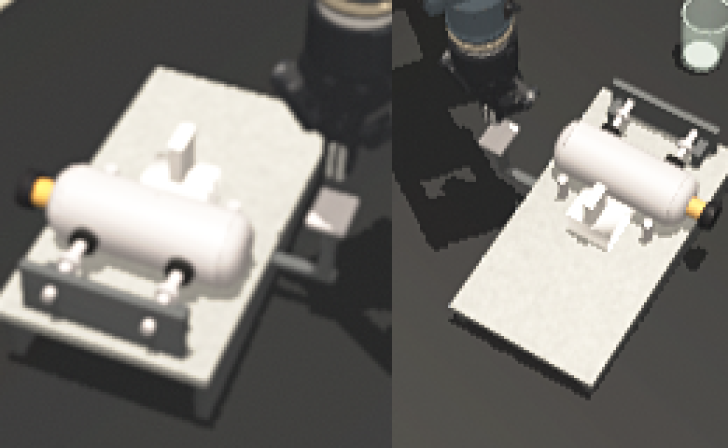

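```bash
python3 - <<'E'
from plan import *
p=snap("wrist")
o,d=ray(p,(317,223.5));o2=undeck(o);d2=np.array([d@DS,d@EY,d@DN])
for n in(.065,.07): print((o2+d2*(n-o2[2])/d2[2]).round(4))
s=manip.sense();print(undeck(s["tcp_pos"]).round(4))
E
```

```text
[0.0201 0.1489 0.065 ]
[0.0222 0.1489 0.07  ]
[0.0181 0.1484 0.1346]
```

>>> play_rows(
  steps=[
    [[0.003, 0, 0.02, 0, 0, 0], [0, 0, 0.013, 0, 0, 0], [0, 0, 0, 0, 0, 0], [0, 0, 0.003, 0, 0, 0], [0, 0, 0.003, 0, 0, 0], [0, 0, 0.003, 0, 0, 0], [0, 0, 0.003, 0, 0, 0], [0, 0, 0, 0, 0, 0]],
  ],
)

```text
t: 19.77
tcp_pos: [0.4253, 0.0127, 0.1507]
tool_rot: [0.604, 0.795, 0.032, -0.041]
force: [0.7, -0.4, 2.0]
finger_gap: -0.002
```

```bash
python3 st.py
```

```text
t 19.775 deck [ 21.07 148.36  88.96] F s,y,n -0.39 -0.6 2.1 tq [-0.03  -0.125 -0.017] slope tool x 6.0
```

>>> play_rows(
  steps=[
    [[0, 0, 0.004, 0, 0, 0], [0, 0, 0.004, 0, 0, 0], [0, 0, 0.004, 0, 0, 0], [0, 0, 0.004, 0, 0, 0], [0, 0, 0.004, 0, 0, 0], [0, 0, 0, 0, 0, 0]],
  ],
)

```text
t: 20.52
tcp_pos: [0.4237, 0.0151, 0.1303]
tool_rot: [0.604, 0.795, 0.032, -0.043]
force: [0.7, -0.2, 0.5]
finger_gap: -0.002
```

```bash
python3 st.py;python3 - <<'E'
from plan import *
p=snap("wrist","w9")
E
```

```text
t 20.525 deck [ 21.58 149.21  68.42] F s,y,n -0.33 -0.67 0.58 tq [-0.063 -0.008  0.043] slope tool x 6.08
```

View pics/w9.png

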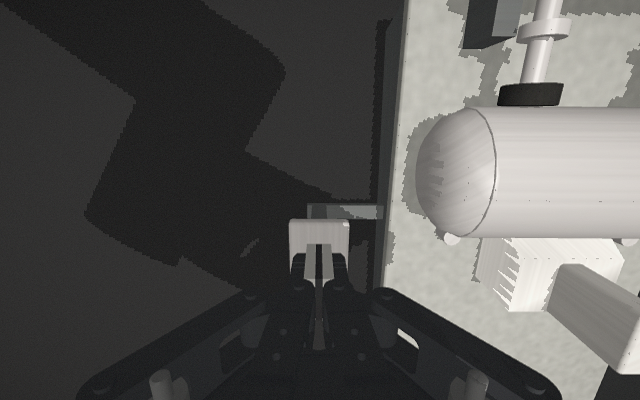

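>>> play_rows(
  steps=[
    [[0, 0, 0.003, 0, 0, 0], [0, 0, 0.003, 0, 0, 0], [0, 0, 0.003, 0, 0, 0], [0, 0, 0.002, 0, 0, 0], [0, 0, 0.002, 0, 0, 0], [0, 0, 0, 0, 0, 0]],
  ],
)

```text
t: 21.32
tcp_pos: [0.4246, 0.016, 0.1177]
tool_rot: [0.604, 0.795, 0.032, -0.041]
force: [0.5, 0.1, 0.1]
finger_gap: 0.0
```

>>> play_rows(
  steps=[
    [[0, 0, 0.0015, 0, 0, 0], [0, 0, 0, 0, 0, 0]],
  ],
)

```text
t: 21.58
tcp_pos: [0.4248, 0.0161, 0.1164]
tool_rot: [0.604, 0.795, 0.032, -0.041]
force: [1.1, -0.4, 0.0]
finger_gap: -0.002
```

```bash
python3 st.py
```

```text
t 21.575 deck [ 20.8  147.93  54.53] F s,y,n -0.64 -0.98 0.07 tq [-0.062 -0.09  -0.011] slope tool x 5.97
```

>>> play_rows(
  steps=[
    [[0, 0, 0.0015, 0, 0, 0], [0, 0, 0.001, 0, 0, 0]],
  ],
)

```text
t: 21.82
tcp_pos: [0.4247, 0.0162, 0.1146]
tool_rot: [0.604, 0.795, 0.032, -0.041]
force: [-0.8, -2.0, 18.9]
finger_gap: -0.002
```

>>> play_rows(
  steps=[
    [[0, 0, 0.001, 0, 0, 0], [0, 0, 0, 0, 0, 0]],
  ],
)

```text
t: 22.08
tcp_pos: [0.4247, 0.0162, 0.1145]
tool_rot: [0.604, 0.795, 0.032, -0.04]
force: [-1.5, -2.2, 20.2]
finger_gap: 0.001
```

```bash
python3 st.py;python3 - <<'E'
from plan import *
p=snap("wrist","w10");a=snap("scene");b=snap("side")
cv2.imwrite("pics/b10.png",np.hstack([cv2.resize(b["img"][150:310,240:380,::-1],None,fx=2.8,fy=2.8,interpolation=3),cv2.resize(a["img"][120:280,270:390,::-1],None,fx=2.8,fy=2.8,interpolation=3)]))
E
```

```text
t 22.075 deck [ 20.8  147.94  52.65] F s,y,n 0.4 2.03 20.29 tq [-0.021  0.359  0.008] slope tool x 5.94
```

View pics/w10.png

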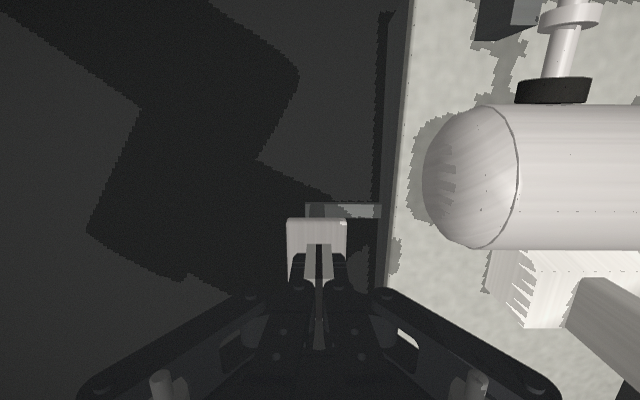

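View pics/b10.png

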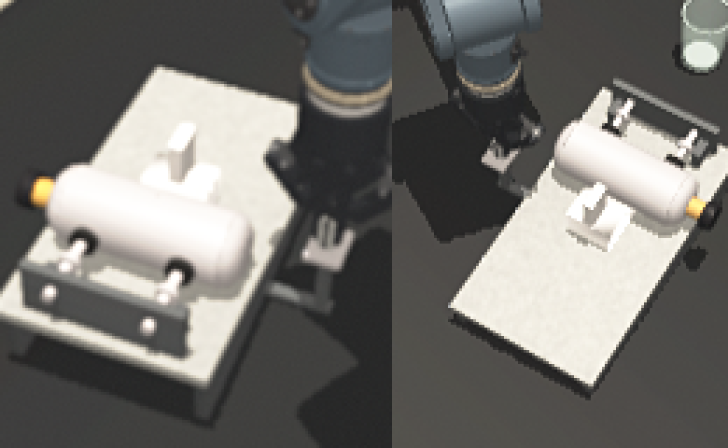

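The end stop is felt (20 N at 52.6 mm, 53 expected), and no posts show in any view. The cylinder is still on the buffers. Retreating.

>>> play_rows(
  steps=[
    [[0, 0, -0.004, 0, 0, 0], [0, 0, -0.02, 0, 0, 0], [0, 0, -0.05, 0, 0, 0], [0, 0, -0.05, 0, 0, 0], [0, 0, -0.02, 0, 0, 0], [0, 0, 0, 0, 0, 0], [0, 0, 0, 0, 0, 0], [0, 0, 0, 0, 0, 0]],
  ],
)

```text
t: 23.22
tcp_pos: [0.4269, 0.0024, 0.2548]
tool_rot: [0.604, 0.795, 0.031, -0.043]
force: [0.5, 0.1, 0.2]
finger_gap: 0.004
```

```bash
python3 st.py;python3 - <<'E'
from plan import *
a=snap("scene");b=snap("side");p=snap("wrist","w11")
r=[manip.pinpoint("cylinder",q) for q in(a,b)]
if all(r):
    x,e=tri([a,b],[q[0]["point"] for q in r]);d=x-O;print("cyl level",d@EX,d@EY,d[2],e)
r=[manip.pinpoint("stop_pad",q) for q in(a,b)]
if all(r):
    x,e=tri([a,b],[q[0]["point"] for q in r]);print("pad",undeck(x),e)
cv2.imwrite("pics/b11.png",np.hstack([cv2.resize(b["img"][150:310,240:380,::-1],None,fx=2.8,fy=2.8,interpolation=3),cv2.resize(a["img"][120:280,270:390,::-1],None,fx=2.8,fy=2.8,interpolation=3)]))
E
```

```text
t 23.225 deck [ 21.65 149.51 193.59] F s,y,n -0.0 -0.55 0.24 tq [-0.074  0.031 -0.009] slope tool x 6.13
cyl level -0.29367735113387305 -0.04303636085108269 -0.26859395648115186 [np.float64(0.12397646268684595), np.float64(0.12397646268684562)]
pad [0.11664217 0.07073956 0.09928236] [np.float64(0.093133403503166), np.float64(0.09313340350316594)]
```

View pics/b11.png

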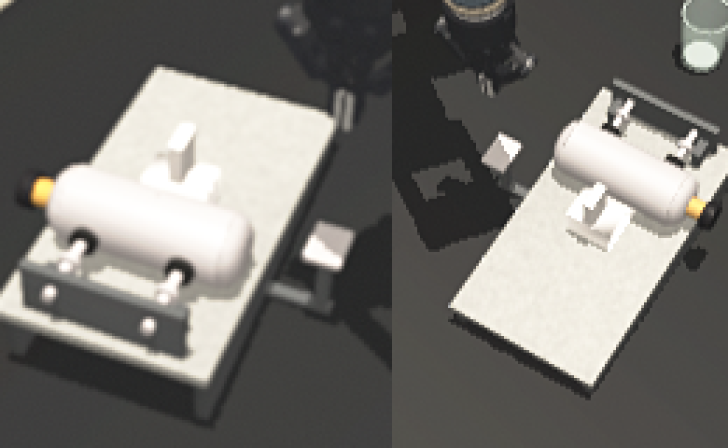

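View pics/w11.png

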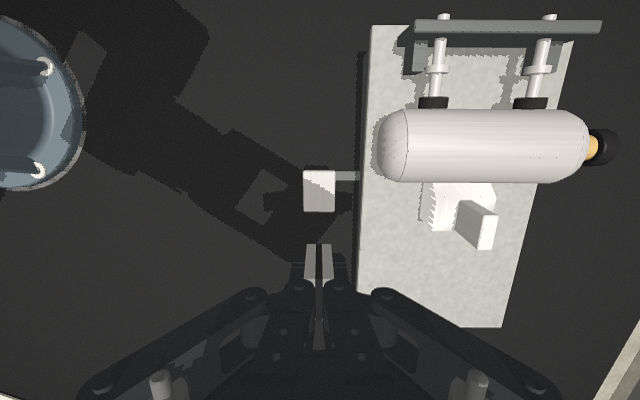

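```bash
python3 - <<'E'
from station import manip
print(manip.sign_off())
E
```

```text
the job is handed in; nothing more can be done
None
```

I handed the job in at about 23 s. The cylinder is standing still on the buffers, held by the chock alone with the posts sunk. No verdict was reported.

- **Chock:** I picked the bare aluminium chock and left the yellow and brown look-alikes alone. I set it flat on the deck on the cradle's middle line, thin edge uphill. Pushing it up the slope, the cylinder rolled at about 3–4.5 N and met the buffers. I stopped at about 11 N total, roughly 7 N beyond the rolling push, held that for about 0.4 s, then released.
- **Stop pad:** I pressed it down square to the deck until it hit its end stop, at about 20 N. That was within half a millimetre of where full travel should end. Then I backed the arm well clear.
- **Last checks:** The final pictures show no posts, the pad staying down, the cylinder square against both buffers and the chock against it. The arm touches nothing.
- **Checks that failed or looked odd:**
  - The final network fixes on the cylinder and pad came out as nonsense (residuals of 9–12 cm). The end state therefore rests on the pictures and the earlier contact readings.
  - Partway down, the held readings on the pad were near 0 N, not the expected 4–7 N. The posts still sank.
  - I did not re-measure the wash bottle, beaker and grey box at the end. No move came near them.

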